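# Stir the chestnuts

### The job

Take the plain round wooden stirring stick out of its stone block and stir the chestnuts in the wide white bowl: put the stick down among them at the far side of the bowl and sweep it through them near the bottom, midway between the middle and the wall, anticlockwise (seen from above: far, left, near, right) one full turn until it is at the far side again. Then put the stick back upright in the hole of its own block. Spill no chestnut and leave the bowl standing where it is.

Things in the scene. Friction and masses are not known exactly. Their poses are not given: they have to be found in the camera images.
- stick_grip (a point): plain round wooden stirring stick, 160 mm long, 18 mm thick in its lower 75 mm, with a round handle 22 mm thick from 95 to 155 mm above its foot; stands loosely upright, foot down, in the hole of its block. Point on its axis, 130 mm above the foot and 30 mm below the top: grip here. z points along the stick to its top; its turn about z does not matter
- stick_tip (a point): centre of the flat foot of the stirring stick, its lower end; z points along the stick to its top
- bowl: wide white straight-sided bowl with the chestnuts, loose, 1.5 kg, rim 202 mm across, 65 mm high, wall 5 mm, flat floor 6 mm above the worktop, inner radius 85 mm; origin: centre of its underside, x to the far side, y to the robot's left. The far side of its floor starts free of chestnuts. A stick swept round 40 to 60 mm from the centre moves them; they push aside with under 2 N
- block_hole (a point): centre of the mouth of the upright round hole, in the top face of the stick's own block of pale stone, 85 x 85 x 50 mm, which does not move; hole 26 mm wide, 42 mm deep, with a 5 mm chamfer. A block of the same look, left or right of it, holds a flat-bladed spatula, 101 mm high with its block: leave that alone and carry the stick clear of it
- chestnut1_center (a point): brown chestnut no. 1, a dome 29 mm across and 23 mm high with a flat base, loose in the white bowl; starts on the left side; point at its centre, about 11 mm above its base
- chestnut2_center (a point): brown chestnut no. 2, a dome 29 mm across and 23 mm high with a flat base, loose in the white bowl; starts near side, left; point at its centre, about 11 mm above its base
- chestnut3_center (a point): brown chestnut no. 3, a dome 29 mm across and 23 mm high with a flat base, loose in the white bowl; starts at the near side; point at its centre, about 11 mm above its base
- chestnut4_center (a point): brown chestnut no. 4, a dome 29 mm across and 23 mm high with a flat base, loose in the white bowl; starts near side, right; point at its centre, about 11 mm above its base
- chestnut5_center (a point): brown chestnut no. 5, a dome 29 mm across and 23 mm high with a flat base, loose in the white bowl; starts on the right side; point at its centre, about 11 mm above its base
- chestnut6_center (a point): brown chestnut no. 6, a dome 29 mm across and 23 mm high with a flat base, loose in the white bowl; starts in the middle; point at its centre, about 11 mm above its base

How it is judged:
On the way, in this order (a step that is already met when the one before it is completed fails the run):
1. the foot of the stick is down among the chestnuts at the far side of the bowl (within 26 mm of its floor, at least 20 mm beyond the centre) (z of stick_tip in the frame of bowl below 0.032 m and x of stick_tip in the frame of bowl between 0.02 and 0.1 m and y of stick_tip in the frame of bowl between -0.06 and 0.06 m), for 0.04 s.
2. it has swept on to the left side (z of stick_tip in the frame of bowl below 0.032 m and y of stick_tip in the frame of bowl between 0.02 and 0.1 m and x of stick_tip in the frame of bowl between -0.02 and 0.02 m), for 0.04 s.
3. to the near side (z of stick_tip in the frame of bowl below 0.032 m and x of stick_tip in the frame of bowl between -0.1 and -0.02 m and y of stick_tip in the frame of bowl between -0.08 and 0.08 m), for 0.04 s.
4. to the right side (z of stick_tip in the frame of bowl below 0.032 m and y of stick_tip in the frame of bowl between -0.1 and -0.02 m and x of stick_tip in the frame of bowl between -0.02 and 0.02 m), for 0.04 s.
5. and back to the far side (all of step 1), for 0.04 s.
At the end, for the whole second after the job is handed in: The stick stands, released, in its own block, its foot at least 25 mm deep in the hole and within 15 mm of its axis, leaning less than 20 degrees; all six chestnuts are in the bowl and at least three of them lie more than 12 mm from where they started; the bowl is upright (within 6 degrees) (horizontal distance between each of chestnut1_center, chestnut2_center, chestnut3_center, chestnut4_center, chestnut5_center, chestnut6_center and bowl below 0.098 m and height (world z) of each of chestnut1_center, chestnut2_center, chestnut3_center, chestnut4_center, chestnut5_center, chestnut6_center below 0.065 m and (distance of each of chestnut1_center, chestnut2_center, chestnut3_center from where it was at the start of the episode above 0.012 m or distance of each of chestnut1_center, chestnut2_center, chestnut4_center from where it was at the start of the episode above 0.012 m or distance of each of chestnut1_center, chestnut2_center, chestnut5_center from where it was at the start of the episode above 0.012 m or distance of each of chestnut1_center, chestnut2_center, chestnut6_center from where it was at the start of the episode above 0.012 m or distance of each of chestnut1_center, chestnut3_center, chestnut4_center from where it was at the start of the episode above 0.012 m or distance of each of chestnut1_center, chestnut3_center, chestnut5_center from where it was at the start of the episode above 0.012 m or distance of each of chestnut1_center, chestnut3_center, chestnut6_center from where it was at the start of the episode above 0.012 m or distance of each of chestnut1_center, chestnut4_center, chestnut5_center from where it was at the start of the episode above 0.012 m or distance of each of chestnut1_center, chestnut4_center, chestnut6_center from where it was at the start of the episode above 0.012 m or distance of each of chestnut1_center, chestnut5_center, chestnut6_center from where it was at the start of the episode above 0.012 m or distance of each of chestnut2_center, chestnut3_center, chestnut4_center from where it was at the start of the episode above 0.012 m or distance of each of chestnut2_center, chestnut3_center, chestnut5_center from where it was at the start of the episode above 0.012 m or distance of each of chestnut2_center, chestnut3_center, chestnut6_center from where it was at the start of the episode above 0.012 m or distance of each of chestnut2_center, chestnut4_center, chestnut5_center from where it was at the start of the episode above 0.012 m or distance of each of chestnut2_center, chestnut4_center, chestnut6_center from where it was at the start of the episode above 0.012 m or distance of each of chestnut2_center, chestnut5_center, chestnut6_center from where it was at the start of the episode above 0.012 m or distance of each of chestnut3_center, chestnut4_center, chestnut5_center from where it was at the start of the episode above 0.012 m or distance of each of chestnut3_center, chestnut4_center, chestnut6_center from where it was at the start of the episode above 0.012 m or distance of each of chestnut3_center, chestnut5_center, chestnut6_center from where it was at the start of the episode above 0.012 m or distance of each of chestnut4_center, chestnut5_center, chestnut6_center from where it was at the start of the episode above 0.012 m) and horizontal distance between stick_tip and block_hole below 0.015 m and z of stick_tip in the frame of block_hole below -0.025 m and angle between stick_grip's own z axis and vertical below 0.35 rad and angle between bowl's own z axis and vertical below 0.1 rad); the robot touches nothing.
It fails at once if the bowl is shoved more than 40 mm from its place (distance of bowl from where it was at the start of the episode above 0.04 m).
It fails at once if a chestnut leaves the bowl (horizontal distance between any of chestnut1_center, chestnut2_center, chestnut3_center, chestnut4_center, chestnut5_center, chestnut6_center and bowl above 0.12 m).
It also fails if it takes over 51 s, if anything falls off the work surface, if the arm or the gripper's body presses on something with over 40 N, if the wrist force passes 120 N, or if a joint passes its speed limit or range.

### The arm

A 6-joint arm with a two-finger parallel gripper is mounted at the origin on a cart in front of the work surface, level with it; the furniture and walls round the work are solid. World frame = base frame: x ahead of the robot, y to its left, z up, the work surface at z = 0. Lengths are in m, angles in rad, forces in N, time in s.
With the tool pointing down it reaches from about 0.3 to 0.75 m from the base axis. Payload 8.5 kg.
Tool frame: the origin (TCP) lies between the finger pads; the fingertips stand 22 mm ahead of it and the grasp point (between the pads) lies 3 mm ahead of it; z points along the fingers, y is the line along which they close (so a half turn about z gives the same grasp; the last joint's range is limited). The gripper opens to 88 mm and grips with 3 to 60 N. Pads are 18 mm wide; open, the fingers measure 123 mm over their backs; the gripper's body (75 mm by 187 mm) begins 45 mm behind the grasp point.
Start: joints at [1.125, 0.381, 1.297, -0, 1.464, -0.215], TCP at [0.126, 0.535, 0.261] pointing down, gripper open.
Joint ranges: [-3.11, 3.11], [-0.89, 2.33], [0.22, 2.48], [-1.42, 4.56], [0.17, 2.85], [-2.88, 2.88]. Speed limits (rad/s): [2.39, 2.39, 3.14, 3.14, 3.14, 3.14].

### API

Orientations are given as [roll, pitch, yaw] about the fixed x, y, z axes, in that order (R = Rz(yaw) Ry(pitch) Rx(roll)).
In Python, from bench import env gives the robot as it stands. The module is installed in compiled form; this text tells all that it offers. Calls block until the motion is done:
- env.move_to(position, orientation): joint-space move of the TCP to a pose.
- env.move_l(position, rot=None, velocity=0.15, until_force=None): straight line of the TCP; rot=None keeps the orientation; velocity is the mean speed in m/s. With until_force (N) it stops when the force on the tool has changed by that much, and returns True; else False.
- env.set_joints(angles): joint-space move.
- env.move_gripper(opening, f_grip=None): finger opening in m; f_grip is the grip in N (None keeps the last); returns when the fingers have stopped.
- env.sleep(seconds).
- env.solve_ik(position, orientation): joint angles nearest the present ones, or None.
- env.observe(): the state.
- env.snapshot(name): name is "scene" or "top"; returns (picture, depth): 480x640x3 uint8, red, green, blue; 480x640 float32, m along the optical axis (not along the pixel's ray), 0 where there is no reading.
- env.camera_model(name): a dict with "fx", "fy", "cx", "cy" (pixels), "dist" ([k1, k2, p1, p2, k3] as OpenCV has them; the pictures are not rectified), "R" (3x3) and "t" (3): a world point X has camera coordinates R X + t. Camera axes: x right, y down, z forward; pixel columns grow to the right and rows downward; lengths in m; the calibration is good to about 2 mm. A picture is of the moment at which its call begins. camera_model takes no time and is no camera call.
A pose or a line that the arm cannot do raises env.IKError and nothing moves.
- env.close_job(): hands the job in; it is judged then, once.
The state is a dict: "time_s": time; "joint_positions": joint angles; "dq": joint speeds; "effort": joint torques, N m; "tool_pos": TCP position; "eef_rot": TCP orientation; "force": force on the tool from outside, world axes, zero at the start; "moment": the same for the moment, N m; "width": finger opening in m; "grip_force": force on a finger pad.
Only numpy, scipy, OpenCV 4.12 (cv2) and the standard library are available. Lean on these libraries where they do the work, as an engineer would, in place of code of your own. Each camera call takes 0.05 s, during which the arm holds its last target. There are 200 camera calls.

## Working session

There is one attempt and no reset: what is moved stays moved. The work goes in short steps, each a Python script; the robot and the scene stay as the last script left them, time stands still between calls to the robot, and variables do not carry over. Pictures are saved under pics/ and viewed, at most 10 in all, crops included, and the job is handed in when it is done.

```bash
mkdir -p pics; cat > h.py <<'E'
import numpy as np, cv2
from bench import env
def snap(n,f):
    p,d=env.snapshot(n); cv2.imwrite(f'pics/{f}.png',p[:,:,::-1]); np.save(f'pics/{f}.npy',d); return p,d
def w(n,uv,z):
    "pixel -> world at height z"
    m=env.camera_model(n); K=np.array([[m['fx'],0,m['cx']],[0,m['fy'],m['cy']],[0,0,1]])
    q=cv2.undistortPoints(np.array([[uv]],float),K,np.array(m['dist'],float))[0,0]
    R=np.array(m['R']);t=np.array(m['t']); r=R.T@np.r_[q,1]; c=-R.T@t
    return c+r*(z-c[2])/r[2]
def wd(n,uv,d):
    m=env.camera_model(n); K=np.array([[m['fx'],0,m['cx']],[0,m['fy'],m['cy']],[0,0,1]])
    q=cv2.undistortPoints(np.array([[uv]],float),K,np.array(m['dist'],float))[0,0]
    return np.array(m['R']).T@(np.r_[q,1]*d[int(uv[1]),int(uv[0])]-np.array(m['t']))
E
python3 - <<'E'
from h import *
for n in ('scene','top'):
    snap(n,n+'0'); m=env.camera_model(n); print(n,-np.array(m['R']).T@m['t'],m['fx'])
print(env.observe())
E
```

```text
scene [-0.12049798 -0.51050951  0.91747557] 504.489285095007
top [ 0.32996215 -0.01280679  1.34525077] 554.8582371738393
{'time_s': 0.1, 'joint_positions': array([ 1.12467495e+00,  3.81113073e-01,  1.29809056e+00,  6.01223825e-06,
        1.46361192e+00, -2.15310344e-01]), 'dq': array([ 0.00055397, -0.00196228, -0.00228858,  0.00024851,  0.00062323,
        0.00074622]), 'effort': array([ 3.29518589e-03, -4.38649392e+01, -2.24911916e+01,  7.14921090e-02,
        3.41562554e-02, -5.66082792e-05]), 'tool_pos': array([0.12573869, 0.53522562, 0.26023969]), 'eef_rot': array([-3.14039927e+00, -2.67111094e-04,  2.91078082e+00]), 'force': array([-0.13000231,  0.67819665, -0.57123362]), 'moment': array([-0.00771129,  0.02001567, -0.03101303]), 'grip_force': 0.0, 'width': 0.08815083560185114}
```

View pics/top0.png

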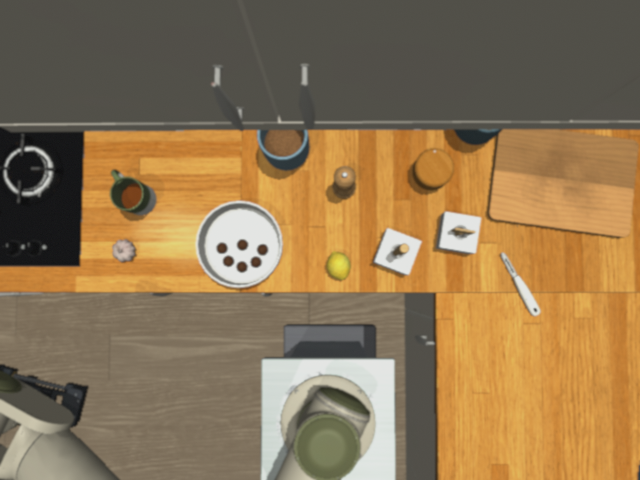

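View pics/scene0.png

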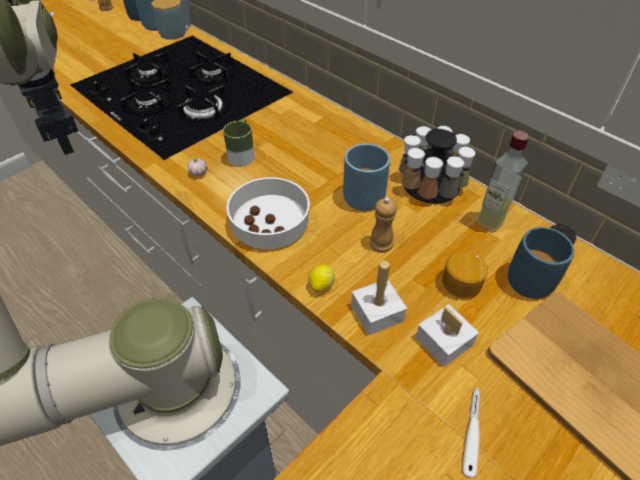

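The top view shows the bowl at about (240,244), the stick's block at (398,252) with the stick top near (403,248), and the spatula block at (460,233). I'll enlarge both areas.

```bash
python3 - <<'E'
from h import *
p=cv2.imread('pics/top0.png'); s=cv2.imread('pics/scene0.png')
a=cv2.resize(p[195:295,190:290],(400,400),interpolation=2); b=cv2.resize(p[205:285,360:440],(400,400),interpolation=2)
c=cv2.resize(s[255:335,340:420],(400,400),interpolation=2)
d=cv2.resize(s[175:255,220:320],(400,320),interpolation=2);d=cv2.copyMakeBorder(d,0,80,0,0,0)
cv2.imwrite('pics/c.png',cv2.resize(np.vstack([np.hstack([a,b]),np.hstack([d,c])]),(600,600)))
cv2.imwrite('pics/c.png',np.hstack([a,b])); cv2.imwrite('pics/c2.png',np.hstack([d,c]))
D=np.load('pics/top0.npy')
for uv in [(300,100),(300,50),(300,120),(403,248),(383,255),(344,180),(460,232),(433,168),(282,150)]: print(uv,wd('top',uv,D).round(3))
# bowl rim by depth
pts=np.array([wd('top',(u,v),D) for v in range(195,295) for u in range(190,290)])
r=pts[(pts[:,2]>.058)&(pts[:,2]<.075)]; (cc,rr)=cv2.minEnclosingCircle(r[:,:2].astype(np.float32)); print('rim',cc,rr,r[:,2].mean(),len(r))
pts=np.array([wd('top',(u,v),D) for v in range(220,285) for u in range(365,430)])
r=pts[(pts[:,2]>.045)&(pts[:,2]<.055)]; print('block',cv2.minAreaRect(r[:,:2].astype(np.float32)))
r=pts[(pts[:,2]>.145)]; print('stick top',r.mean(0) if len(r) else 0,len(r))
E
```

```text
(300, 100) [0.549 0.026 0.695]
(300, 50) [0.581 0.022 0.766]
(300, 120) [0.58  0.036 0.51 ]
(403, 248) [ 0.405 -0.163  0.171]
(383, 255) [ 0.396 -0.132  0.05 ]
(344, 180) [ 0.557 -0.039  0.136]
(460, 232) [ 0.448 -0.307  0.072]
(433, 168) [ 0.596 -0.247  0.073]
(282, 150) [0.639 0.104 0.075]Traceback (most recent call last):
  File "<stdin>", line 11, in <module>
  File "h.py", line 12, in wd
    m=env.camera_model(n); K=np.array([[m['fx'],0,m['cx']],[0,m['fy'],m['cy']],[0,0,1]])
ValueError: time passes only in moves, steps and waits
```

View pics/c.png

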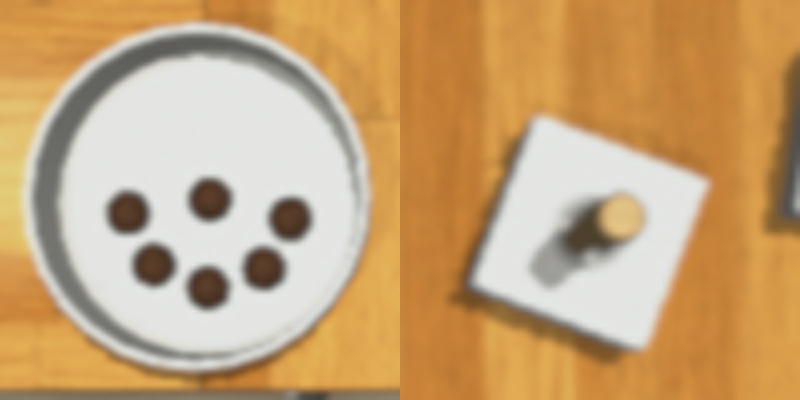

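View pics/c2.png

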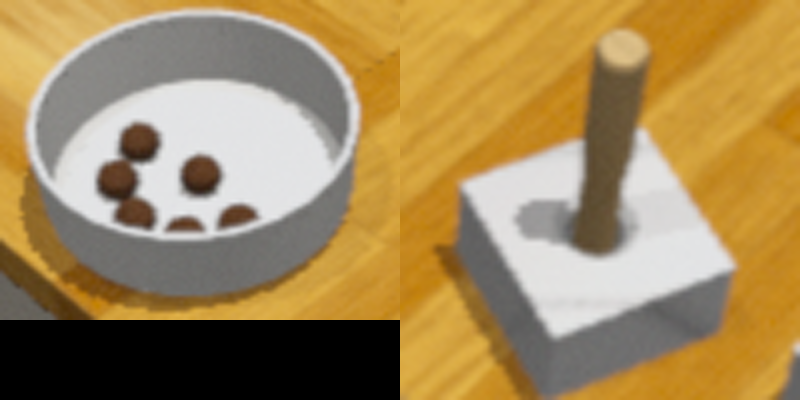

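The crops give the rim bounds, the block's four top corners and the stick top. Next I'll convert them to world positions.

```bash
python3 - <<'E'
from h import *
ct=lambda x,y:(190+x/4-.4,195+y/4-.4)
bt=lambda x,y:(360+x/5-.4,205+y/5-.4)
st=lambda x,y:(340+x/5-.4,255+y/5-.4)
sb=lambda x,y:(220+x/4-.4,175+y/4-.4)
P=np.array([w('top',ct(*q),.065) for q in [(24,198),(371,198),(197,23),(197,373)]]); print(P.round(4)); print('bowl',P.mean(0))
P=np.array([w('scene',sb(*q),.065) for q in [(27,130),(359,120),(200,9),(180,242)]]); print('bowl scene',P.round(3))
print('hole top',np.mean([w('top',bt(*q),.05) for q in [(140,113),(311,181),(243,353),(69,288)]],0))
print('hole scene',np.mean([w('scene',st(*q),.05) for q in [(62,185),(245,130),(335,267),(153,337)]],0))
print('stick top',w('top',bt(222,216),.168),w('scene',st(222,50),.168))
for q in [(128,212),(154,265),(208,288),(264,268),(290,218),(210,200)]: print(w('top',ct(*q),.02).round(3))
o=env.observe();print(o['tool_pos'])
for p in [(.39,-.16,.13),(.47,.14,.2),(.4,.15,.2)]:
  for y in (np.pi/2,0,-np.pi/2): 
    try: print(p,y,env.solve_ik(p,[np.pi,0,y]))
    except Exception as e: print(e)
E
```

```text
[[0.4208 0.3044 0.065 ]
 [0.4206 0.1025 0.065 ]
 [0.523  0.2047 0.065 ]
 [0.3195 0.2024 0.065 ]]
bowl [0.4209872  0.20350037 0.065     ]
bowl scene [[0.345 0.269 0.065]
 [0.493 0.133 0.065]
 [0.493 0.278 0.065]
 [0.35  0.133 0.065]]
hole top [ 0.40458672 -0.16597196  0.05      ]
hole scene [ 0.40509559 -0.16628037  0.05      ]
stick top [ 0.40523274 -0.16534269  0.168     ] [ 0.40372521 -0.16540142  0.168     ]
[0.415 0.253 0.02 ]
[0.384 0.237 0.02 ]
[0.37  0.204 0.02 ]
[0.382 0.17  0.02 ]
[0.412 0.155 0.02 ]
[0.423 0.203 0.02 ]
[0.12573869 0.53522562 0.26023969]
(0.39, -0.16, 0.13) 1.5707963267948966 [-0.67179514  0.32423     1.8382024   0.          0.97916026 -0.67179514]
(0.39, -0.16, 0.13) 0 [-6.71795145e-01  3.24229997e-01  1.83820240e+00 -4.44089210e-16
  9.79160256e-01  8.99001182e-01]
(0.39, -0.16, 0.13) -1.5707963267948966 [-6.71795145e-01  3.24229997e-01  1.83820240e+00 -4.44089210e-16
  9.79160256e-01  2.46979751e+00]
(0.47, 0.14, 0.2) 1.5707963267948966 [ 4.75535293e-02  3.34600512e-01  1.56025381e+00 -4.44089210e-16
  1.24673833e+00  4.75535293e-02]
(0.47, 0.14, 0.2) 0 [ 4.75535293e-02  3.34600512e-01  1.56025381e+00 -4.44089210e-16
  1.24673833e+00  1.61834986e+00]
(0.47, 0.14, 0.2) -1.5707963267948966 None
(0.4, 0.15, 0.2) 1.5707963267948966 [ 8.01323990e-02  2.30142539e-01  1.71785200e+00 -4.44089210e-16
  1.19359811e+00  8.01323990e-02]
(0.4, 0.15, 0.2) 0 [ 8.01323990e-02  2.30142539e-01  1.71785200e+00 -4.44089210e-16
  1.19359811e+00  1.65092873e+00]
(0.4, 0.15, 0.2) -1.5707963267948966 None
```

Both cameras agree: hole and stick at (0.405, -0.166), bowl centre at (0.421, 0.2035). Now I'll approach, grip and lift.

```bash
python3 - <<'E'
from h import *
D=[np.pi,0,0]; H=(.4047,-.1658)
env.move_to([*H,.27],D); env.move_gripper(.06)
env.move_l([*H,.141],velocity=.15)
env.move_gripper(0.0,f_grip=50); o=env.observe(); print(o['time_s'],o['width'],o['grip_force'],o['tool_pos'],o['force'],o['moment'])
env.move_l([*H,.27],velocity=.12); o=env.observe(); print(o['time_s'],o['width'],o['grip_force'],o['tool_pos'],o['force'])
snap('scene','s1')
E
python3 -c "
import cv2;p=cv2.imread('pics/s1.png');cv2.imwrite('pics/s1c.png',cv2.resize(p[150:350,260:500],(720,600)))"
```

```text
5.0333 0.020696550935554222 49.99833410431165 [ 0.4047357  -0.16581949  0.14103615] [-0.09066687 -0.77442886  0.755784  ] [-0.07077391  0.17482718 -0.01578513]
6.2583 0.021038879128651825 49.99805612547789 [ 0.40451192 -0.16565235  0.26942581] [-0.27162712 -0.20284121 -0.92729675]
```

View pics/s1c.png

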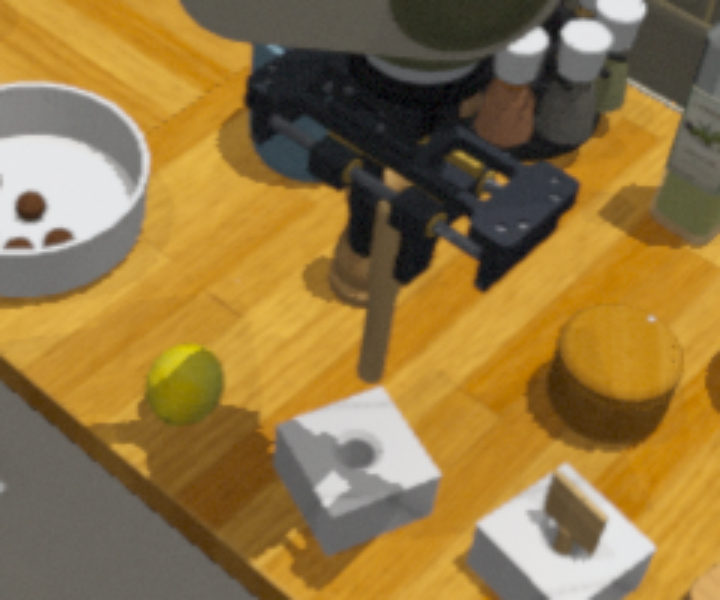

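The stick is held upright, foot at crop (371,378), above the hole at (356,452). Now the stir.

```bash
python3 - <<'E'
from h import *
B=np.array([.421,.2035]); r=.046; z=.147
q=lambda a:B+r*np.array([np.cos(a),np.sin(a)])
env.move_l([*q(0),.27],velocity=.2); print(env.move_l([*q(0),z],velocity=.1,until_force=15))
print(env.observe()['time_s'])
for i,a in enumerate(np.linspace(0,2*np.pi,31)[1:]):
    env.move_l([*q(a),z],velocity=.07); o=env.observe()
    if i%3==2: print(i,o['force'].round(1),o['moment'].round(2),(o['tool_pos'][:2]-q(a)).round(4))
    if np.linalg.norm(o['force'])>15: print('FORCE',i,o['force']); break
print(o['time_s'],o['width']); snap('scene','s2')
E
python3 -c "
import cv2;p=cv2.imread('pics/s2.png');cv2.imwrite('pics/s2c.png',cv2.resize(p[100:300,180:420],(720,600)))"
```

```text
False
9.7167
2 [ 0.6 -0.2 -0.8] [-0.04  0.12 -0.02] [-0.0003  0.0004]
5 [ 0.4 -0.2 -0.5] [0.02 0.11 0.  ] [-0.0004  0.0002]
8 [ 0.7 -0.1 -0.4] [-0.05  0.21 -0.  ] [-0.0001 -0.    ]
11 [-0.3  0.6 -0.7] [-0.    0.13 -0.02] [ 0.     -0.0001]
14 [-0.3 -0.2  0.1] [-0.05  0.12 -0.01] [ 0.     -0.0003]
17 [-0.3 -0.  -1.3] [-0.01  0.2   0.01] [ 0.0002 -0.0002]
20 [ 0.6 -0.1 -0.5] [ 0.04  0.13 -0.02] [ 0.0004 -0.0002]
23 [-0.1  0.5 -0.1] [-0.    0.17 -0.07] [0.0001 0.    ]
26 [ 0.5 -0.1 -0.5] [-0.05  0.18 -0.02] [0.0001 0.0002]
29 [-0.3 -0.7 -1.3] [0.   0.2  0.01] [-0.      0.0004]
18.2167 0.02075234458181043
```

View pics/s2c.png

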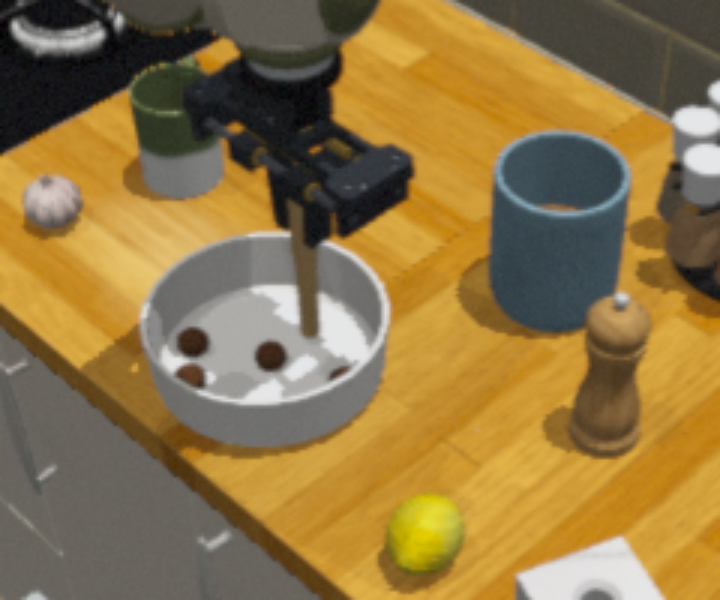

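The foot is among the chestnuts at the far side, at crop (310,335), and at least some of them have moved. Next: lift, go above the hole, then check the chestnuts and the tip.

```bash
python3 - <<'E'
from h import *
H=(.4047,-.1658)
print('tip in bowl',w('scene',(180+310/3-.3,100+334/3-.3),.014))
env.move_l([.467,.2035,.27],velocity=.12); env.move_l([*H,.27],velocity=.2); env.move_l([*H,.205],velocity=.12)
s,_=snap('scene','s3'); t,_=snap('top','t3'); print(env.observe()['time_s'])
a=cv2.resize(t[195:295,190:290],(400,400),interpolation=2); c=cv2.resize(s[255:335,340:420],(400,400),interpolation=2)
cv2.imwrite('pics/s3c.png',np.hstack([a,c])[:,:,::-1])
E
```

```text
tip in bowl [0.46568536 0.20180475 0.014     ]
22.2583
```

View pics/s3c.png

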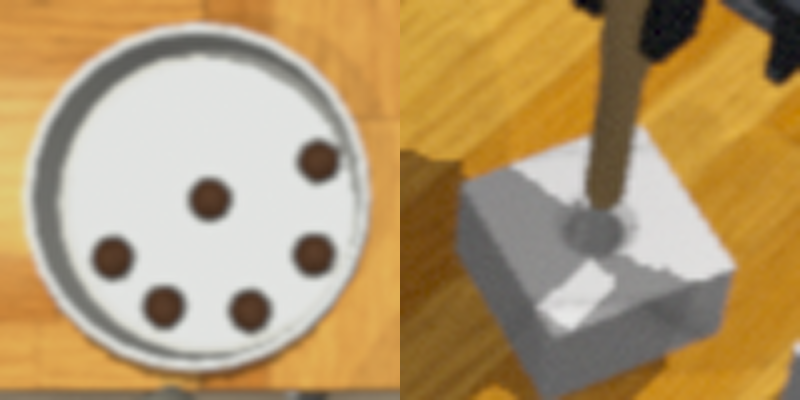

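Five chestnuts have moved more than 20 mm, all six are in the bowl, and the bowl hasn't moved. The foot, at right crop (204,198), is above the hole at (193,230). I'll insert with a force guard and release.

```bash
python3 - <<'E'
from h import *
print('tip',w('scene',(340+204/5-.4,255+199/5-.4),.072))
H=(.4047,-.1658)
hit=env.move_l([*H,.143],velocity=.06,until_force=8); o=env.observe(); print(hit,o['tool_pos'],o['force'],o['time_s'])
if not hit or o['tool_pos'][2]<.15:
    env.move_gripper(.05); env.move_l([*H,.27],velocity=.12)
    s,_=snap('scene','s4'); print(env.observe()['time_s']); cv2.imwrite('pics/s4c.png',cv2.resize(s[200:360,320:500],(675,600))[:,:,::-1])
E
```

```text
tip [ 0.4043938 -0.16716    0.072    ]
False [ 0.40484755 -0.16592342  0.1433052 ] [ 0.2487675   0.40166691 -1.17424299] 23.4417
25.3
```

View pics/s4c.png

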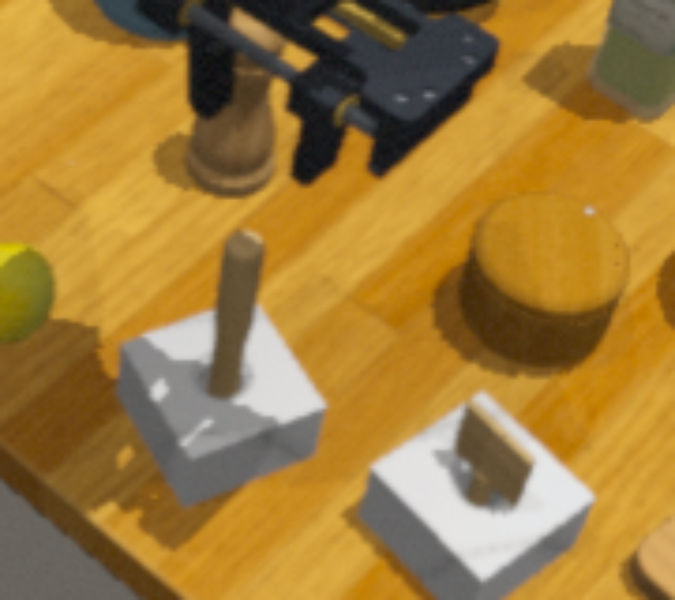

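The stick stands released in its own block, top at crop (245,238). The gripper is clear above it.

```bash
python3 -c "
from h import *
print(env.close_job())"
```

```text
the job is handed in; nothing more can be done
None
```

I stirred the chestnuts one full anticlockwise turn from the far side, put the stick back upright in its own block, and handed the job in at about 25 s; all six chestnuts stayed in the bowl and five moved more than 20 mm, but the judge returned no verdict.

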